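# Lock the castle nut of the film-reel spindle at its next slot

## Robot

A 6-joint arm with a two-finger parallel gripper is mounted at the origin on the work surface. World frame = base frame: x ahead of the robot, y to its left, z up, the work surface at z = 0. Lengths are in mm, angles in rad, forces in N, time in s.
With the tool pointing down it reaches from about 350 to 975 mm from the base axis. Payload 7.1 kg.
Tool frame: the origin (TCP) lies midway between the tips of the shut fingers; the grasp point (between the pads) lies ctrl.grip_point_offset behind it (ctrl.grip_point_offset is the distance from the TCP to the grasp point, in mm); z points along the fingers, y is the line along which they close (so a half turn about z gives the same grasp; the last joint's range is limited). The gripper opens to 88 mm and grips with 3 to 60 N. Pads are 20 mm wide; open, the fingers measure 115 mm over their backs; the gripper's body (75 mm by 178 mm) begins 61 mm behind the grasp point.
Start: joints at [1.316, 0.423, 1.63, -0, 1.089, -0.019], TCP at [145.982, 607.696, 222.675] pointing down, gripper open.
Joint ranges: [-3, 3], [-0.9, 2.11], [0.09, 2.58], [-1.31, 4.45], [0.11, 2.69], [-2.54, 2.54]. Speed limits (rad/s): [2.39, 2.39, 3.01, 3.14, 3.14, 3.14].

## Interface

Orientations are given as a rotation vector (axis times angle).
In Python, from workcell import ctrl gives the robot as it stands.
- The arm moves only by the tool apply_moves, never from a script. Its argument "targets" is a list of rows, each an object of numbers: "tx", "ty", "tz": the shift along the world's x, y, z in m; "spin": the turn about the world's z in degrees. In form: [{"tx": .., "ty": .., "tz": .., "spin": ..}, ...]. A call has exactly 8 rows; each row is the pose to reach, as a shift and turn from the pose commanded when the call began; what a row does not reach only later rows make up. A row lasts 1/10 s, in which the tool goes at most 50 mm and 8.59 degrees, less where a joint would pass 70% of its speed; a pose out of reach is approached as far as the arm can. A call with a gripper value outside its range is refused whole. "gripper" is the closure, from -1 (fully open) to 1 (shut), set as the call begins (left out, the last holds). The fingers move at their own pace and stop on an object; the grip force is fixed at half the most. Time passes only in rows, so rows that repeat a pose let the fingers close, or fill a call up. It gives the time, the measured TCP pose, the force, the opening and the grip force at its end, in the units of the state.
- ctrl.get_obs(): the state, without advancing time (a new reading comes with each control period).
- ctrl.get_image(name): name is "scene" or "top"; returns the picture (384x512x3 uint8, red, green, blue); there is no depth.
- ctrl.get_calibration(name): a dict with "fov_y" (degrees; the focal length in pixels is half the picture's height over the tangent of half this angle, whatever the lens; pixels are square), "cx", "cy" (the principal point, pixels), "dist" ([k1, k2, p1, p2, k3] as OpenCV has them; the pictures are not rectified), "rvec" (rotation vector, rad) and "tvec" (3), from world to camera coordinates, as OpenCV has them. Camera axes: x right, y down, z forward; pixel columns grow to the right and rows downward; lengths in mm; the calibration is good to about 2 mm. A picture is of the moment at which its call begins. get_calibration takes no time and is no camera call.
- ctrl.close_job(): hands the job in; it is judged then, once.
Trained networks look in the newest picture that a camera, given by its name, has taken for a name from the list of things; names that differ only in an ending like _2 or _b are one class to them, and where a whole thing is asked for, a point or a joint stands for the part that bears it (a point fixed in the world has none). Each returns a list of dicts, best first, with "score" (0 to 1); they miss things now and then, are a little off and sometimes report something else, mostly with a low value. They report only what shows in the picture. A call takes as long as a camera call.
- ctrl.outline_of(name, camera): "pixels" (384x512 bool, what is visible of it) and "box" ([left, top, right, bottom] in pixels, round what is visible of it).
- ctrl.pinpoint(name, camera): "uv" ([column, row] in pixels: a listed point, or the origin of a listed thing).
The state is a dict: "t": time; "qpos": joint angles; "qvel": joint speeds; "joint_torque": joint torques, N m; "ee_pos": TCP position; "orientation": TCP orientation; "ft_force": force on the tool from outside, world axes, zero at the start; "moment": the same for the moment, N m; "width": finger opening in mm; "grasp_force": force on a finger pad.
Only numpy, scipy, OpenCV 4.12 (cv2) and the standard library are available. Lean on these libraries where they do the work, as an engineer would, in place of code of your own. Each camera call takes 0.05 s, during which the arm holds its last target. There are 200 camera calls.

## Task

Tighten the brass castle nut on the film-reel spindle by turning it clockwise (seen from above) just to the next slot that lines up with the spindle's cross hole, without backing it off or going past that slot. Then slide the red-tabbed lock bolt fully home through the slot into the cross hole, and let go. Leave everything else on the table where it lies.

Things in the scene. Friction and masses are not known exactly. Their poses are not given: they have to be found in the camera images.
- spindle_unit: blue spindle unit, fixed to the table. Origin: on the spindle's axis at table height, z up. Base plate 110 mm (x) by 250 mm (y -190 to +60), 12 mm thick. Upright dark steel spindle, 29 mm thick, top at z 85 mm. Hub below the nut: radius 42 mm up to z 34, 34 mm up to z 40. Lock bolt on the -y side, along y; its guide block: 32 mm wide (x), y -78 to -48 mm, 82 mm high
- cross_hole (a point): centre of the spindle's 8 mm cross hole, on the spindle's axis, 72 mm above the table. The hole runs along the spindle unit's y axis, in line with the bolt; a yellow paint line across the spindle's top shows its direction
- nut_top (a point): centre of the top of the brass castle nut, on the spindle's axis, 78 mm above the table. Hexagon 46 mm across flats, z 40 to 66 mm; crown within 23 mm of the axis, z 66 to 78 mm, with six upward-open slots 10 mm wide, one over the middle of each flat. Drags with 0.15 N m, stays where it is left, does not rise or sink as it turns. Its flats can be gripped from above
- castle_nut (a joint): angle (rad) by which the nut is turned clockwise seen from above; at 0 a slot points exactly along the spindle unit's -y axis, towards the bolt, and so again every 1.047 (60 degrees). It starts between 0.25 and 0.80, so the next slot lines up with the cross hole at 1.047
- lock_bolt (a joint): travel (m) of the lock bolt towards the spindle (spindle unit's +y): 0 withdrawn, 0.040 fully home at its stop; starts at 0 to 0.008. Steel bolt 6 mm thick at z 72 mm, tip 36 mm from the spindle's axis at 0, 4 mm past it at 0.040. From about 0.014 the nut's teeth stop it unless a slot lines up within about 0.1 rad. Drags with 2.5 N, stays where it is left
- bolt_tab (a point): middle of the top edge of the bolt's upright red tab, 108 mm above the table. Tab 24 mm wide (spindle unit's x), 12 mm thick (y, along the bolt), z 64 to 108 mm; its middle is 134 mm from the spindle's axis at bolt value 0 and 94 mm at 0.040. Can be pinched across its 24 mm width from above, or pushed from behind
- wrench: steel combination spanner (ring and open end), 190 mm long, lying flat on the table beside the spindle unit on the side away from the robot; a bystander; origin at its underside
- bearing_ring: spare steel bearing ring, 52 mm across, 15 mm high, lying on the table beside the spindle unit on the robot's side; a bystander; origin at its underside
- tape_roll: brown roll of packing tape, 100 mm across, 48 mm high, lying flat at the left of the table; a bystander; origin at its underside
- carton: small closed cardboard carton, 140 x 100 x 70 mm, at the far left; a bystander; origin at its underside
- scanner: black and grey hand scanner, 120 mm long, lying at the near right; a bystander; origin at its underside
- label_roll: white roll of labels, 84 mm across, 58 mm high, at the far right; a bystander; origin at its underside

How it is judged (in metres and radians):
On the way, in this order (a step that is already met when the one before it is completed fails the run):
1. the nut is turned on to the next slot (within 0.15 rad of lining up) (value of joint castle_nut between 0.8972 and 1.1972 rad), for 0.1 s.
2. with the nut lined up, the bolt is home (within 3 mm of its stop) (all of step 1 and value of joint lock_bolt above 0.037 m), for 0.2 s.
At the end, for the whole second after the job is handed in: The castle nut stands at its next slot, 1.047 rad within 0.15, at rest, with the lock bolt in that slot within 3 mm of its stop (all of step 2 and velocity of joint castle_nut between -0.05 and 0.05 rad/s); the robot touches nothing.
It fails at once if the nut is backed off towards the previous slot (below 0.12 rad) (value of joint castle_nut below 0.12 rad).
It fails at once if the nut is turned well past the slot (above 1.40 rad) (value of joint castle_nut above 1.4 rad).
It fails at once if a bystander is moved by more than 20 mm (distance of any of wrench, bearing_ring, tape_roll, carton, scanner, label_roll from where it was at the start of the episode above 0.02 m).
It also fails if it takes over 48 s, if anything falls off the work surface, if the arm or the gripper's body presses on something with over 40 N, if the wrist force passes 120 N, or if a joint passes its speed limit or range.

## Working session

There is one attempt and no reset: what is moved stays moved. The work goes in short steps, Python scripts to look and compute and a tool call to move; the robot and the scene stay as the last step left them, time stands still between calls to the robot, and variables do not carry over. Pictures are saved under pics/ and viewed, at most 10 in all, crops included, and the job is handed in when it is done.

Besides the shell and the picture viewer there is one more tool, called after "Request:" as a command line: name --argument value ..., lists and objects as JSON in quotes. apply_moves: Moves the arm, as the interface text tells. Its arguments: {"type":"object","properties":{"targets":{"type":"array"},"gripper":{"type":"number"}},"required":["targets"]}

```bash
mkdir -p pics
cat > h.py <<'E'
import numpy as np, cv2
from workcell import ctrl
def cal(n):
    c=ctrl.get_calibration(n); f=192/np.tan(np.radians(c['fov_y'])/2)
    K=np.array([[f,0,c['cx']],[0,f,c['cy']],[0,0,1.]])
    return K,np.array(c['dist'],float),np.array(c['rvec'],float),np.array(c['tvec'],float)
def ray(n,uv):
    K,d,r,t=cal(n); R=cv2.Rodrigues(r)[0]
    p=cv2.undistortPoints(np.array([[uv]],float),K,d)[0,0]
    return -R.T@t, R.T@np.array([p[0],p[1],1])
def atz(n,uv,z):
    o,v=ray(n,uv); return o+v*(z-o[2])/v[2]
def proj(n,P):
    K,d,r,t=cal(n); return cv2.projectPoints(np.array(P,float).reshape(-1,3),r,t,K,d)[0].reshape(-1,2)
E
python3 - <<'E'
from h import *
for n in("scene","top"):
    im=ctrl.get_image(n); cv2.imwrite(f'pics/{n}0.png',im[:,:,::-1])
    print(n,ray(n,(256,192)))
    for k,z in(("cross_hole",72),("nut_top",78),("bolt_tab",108),("spindle_unit",0)):
        for r in ctrl.pinpoint(k,n)[:2]: print(k,r['score'],r['uv'],atz(n,r['uv'],z).round(1))
o=ctrl.get_obs();print(o,ctrl.grip_point_offset)
E
```

```text
scene (array([1456.02998485,  210.31062156, 1090.3567115 ]), array([-0.64943395, -0.15188654, -0.74532221]))
cross_hole 0.67 [269.5, 176.2] [500.8  28.1  72. ]
nut_top 0.45 [266.7, 179.4] [520.4  23.7  78. ]
bolt_tab 0.42 [223.5, 170.7] [539.4 -97.4 108. ]
spindle_unit 0.71 [270.6, 194.3] [506.2  33.    0. ]
top (array([ 367.58814459,   23.44200998, 1284.0289978 ]), array([ 0.17728318, -0.02312056, -0.98395086]))
cross_hole 0.83 [246.6, 215.9] [516.2  20.6  72. ]
nut_top 0.71 [245.2, 218.5] [508.   24.5  78. ]
bolt_tab 0.64 [292.8, 211.6] [ 526.3 -107.3  108. ]
bolt_tab 0.24 [120.1, 195.7] [561.3 372.2 108. ]
spindle_unit 0.83 [249.7, 216.6] [523.1  11.1   0. ]
spindle_unit 0.24 [249.3, 215.8] [525.5  12.3   0. ]
{'t': 0.5, 'qpos': array([ 1.31597890e+00,  4.23095866e-01,  1.62993685e+00, -2.50379556e-05,
        1.08862467e+00, -1.89931452e-02]), 'qvel': array([-8.83753958e-04, -1.08853719e-03, -5.75016606e-04, -5.78463034e-04,
       -1.08121310e-05,  1.38028282e-03]), 'joint_torque': array([-4.66942511e-04, -5.44146180e+01, -2.73817724e+01,  6.43623713e-02,
        1.77832413e-02, -5.01053808e-05]), 'ee_pos': array([145.99378654, 607.66235454, 222.66313818]), 'orientation': array([ 3.69554484e-01,  3.11976783e+00, -1.05494513e-04]), 'ft_force': array([-0.21487128,  0.21333025, -0.68839573]), 'moment': array([-0.01111176,  0.04963471,  0.03826828]), 'grasp_force': 0.0, 'width': 87.74823669225688} 18.700000000000003
```

Run:
```python
import cv2
im=cv2.imread('pics/top0.png'); c=im[165:265,195:325]; a=cv2.resize(c,None,fx=6,fy=6,interpolation=cv2.INTER_CUBIC); cv2.imwrite('pics/topc.png',a)
im=cv2.imread('pics/scene0.png'); c=im[125:225,195:325]; a=cv2.resize(c,None,fx=6,fy=6,interpolation=cv2.INTER_CUBIC); cv2.imwrite('pics/scenec.png',a)
```

```text
(no output)
```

View pics/topc.png

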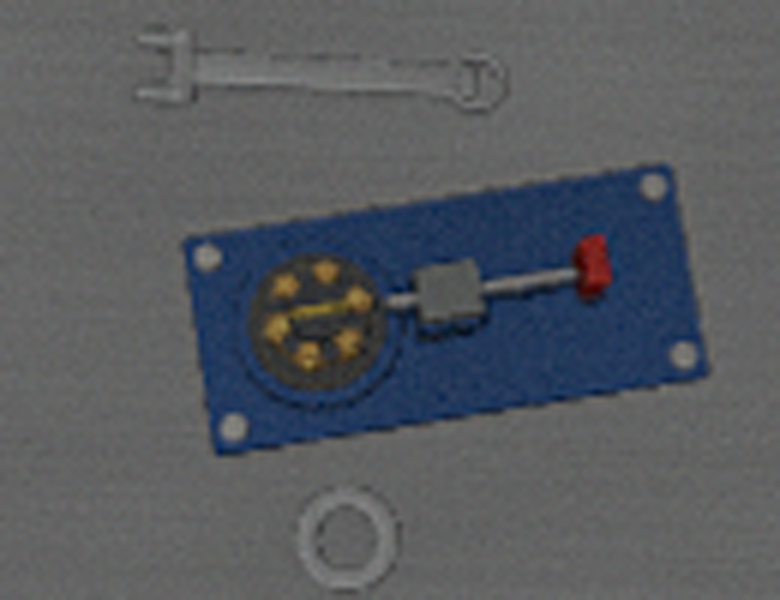

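View pics/scenec.png

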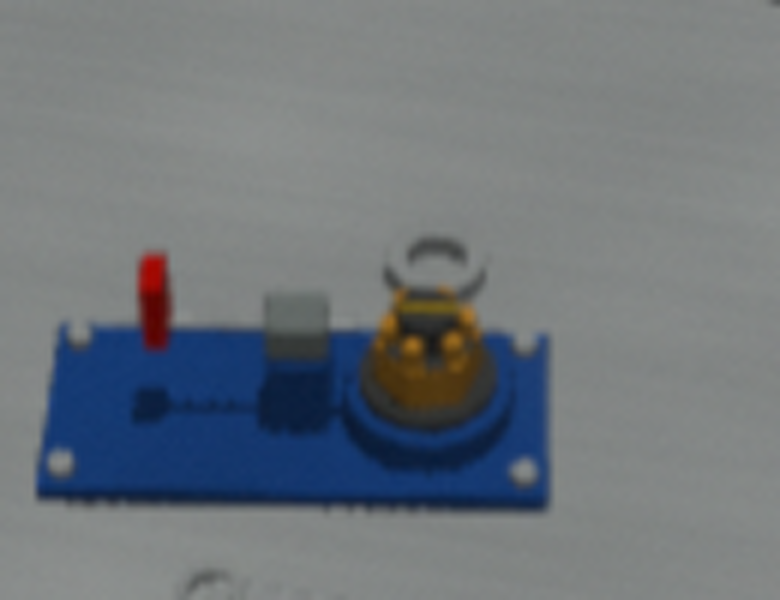

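View pics/top0.png

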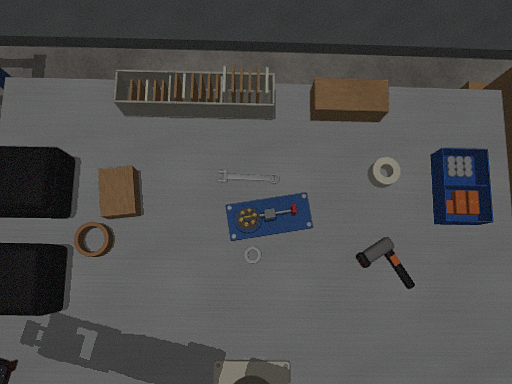

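The top crop shows the plate with corners at about (226,205), (306,192), (313,227) and (231,241) in full-picture pixels. The six brass teeth sit around (248,217), and the red tab is at (294,209). The scene crop shows the guide block clear and the bolt withdrawn. Next I'll measure the pose and the nut angle.

```bash
cat > m.py <<'E'
from h import *
from scipy.optimize import least_squares
def measure(im,verbose=True):
    I=im.astype(float)
    b=((I[:,:,2]>I[:,:,0]*1.5+15)).astype(np.uint8); b[:150]=0;b[270:]=0;b[:,:200]=0;b[:,340:]=0
    b=cv2.morphologyEx(b,cv2.MORPH_CLOSE,np.ones((5,5)))
    cs=max(cv2.findContours(b,0,cv2.CHAIN_APPROX_NONE)[0],key=cv2.contourArea)[:,0].astype(float)
    P=np.array([atz("top",p,12)[:2] for p in cs])
    def loc(q,P):
        d=P-q[:2]; c,s=np.cos(q[2]),np.sin(q[2]); return np.c_[d@[c,s],d@[-s,c]]
    def f(q):
        L=loc(q,P)-[0,-65]; d=abs(L)-[55-1.3,125-1.3]   # contour pixels lie half a pixel inside
        return np.where((d>0).all(1),np.hypot(*d.T),d.max(1))
    q=least_squares(f,[515,20,0.15],loss='soft_l1').x
    return q,abs(f(q)).mean(),loc
def teeth(im,q,loc):
    I=im.astype(float); u0=proj("top",[q[0],q[1],78])[0]
    vv,uu=np.mgrid[0:384,0:512]; sel=np.hypot(uu-u0[0],vv-u0[1])<14
    uv=np.c_[uu[sel],vv[sel]]; W=np.array([atz("top",p,77)[:2] for p in uv])
    L=loc(q,W); w=np.clip(I[sel][:,0]-I[sel][:,2]-20,0,None)
    return L,w
E
python3 - <<'E'
from m import *
im=cv2.imread('pics/top0.png')[:,:,::-1]
q,e,loc=measure(im); print(q,e)
C=np.array([(287,285),(327,270),(359,298),(349,341),(310,353),(277,328)])/6+[195,165]-0.42
L=loc(q,np.array([atz("top",p,77)[:2] for p in C])); print(L.round(1),L.mean(0))
D=L-L.mean(0); a=np.degrees(np.arctan2(D[:,1],D[:,0])); print(np.hypot(*D.T),a.round(1),(a%60).round(1))
c=proj("top",[[*(q[:2]),z] for z in(0,72,78)]); print(c)
# weights-based 6-fold phase
L,w=teeth(im,q,loc)
for ctr in(np.zeros(2),C*0 if 0 else (L*w[:,None]).sum(0)/w.sum()):
    d=L-ctr; r=np.hypot(*d.T); k=(r>9)&(r<27); z=(w[k]*np.exp(6j*np.arctan2(d[k,1],d[k,0]))).sum()
    print(ctr,np.degrees(np.angle(z)/6)%60,abs(z)/w[k].sum())
# tab
r=(im[:,:,0].astype(int)-im[:,:,1]>80); v,u=np.nonzero(r[190:230,280:310]);uv=(u.mean()+280,v.mean()+190)
print('tab',uv,loc(q,atz("top",uv,100)[None,:2]),len(u))
E
```

```text
[5.13254514e+02 1.82982216e+01 1.76643800e-01] 1.4442724230240802
[[ 15.4  11.9]
 [ 19.5  -7.9]
 [  3.9 -20.7]
 [-15.5 -12.8]
 [-18.2   6.2]
 [ -4.1  19.8]] [ 0.179925   -0.58210098]
[19.71714269 20.67561423 20.51069194 19.8915652  19.62649301 20.79538167] [  39.4  -20.7  -79.4 -142.   159.6  101.8] [39.4 39.3 40.6 38.  39.6 41.8]
[[247.24896634 219.8093665 ]
 [247.40532107 216.95830088]
 [247.41917755 216.70564794]]
[0. 0.] 38.913963488560654 0.613638642038137
[-1.33973461  0.56383659] 39.314475148899206 0.575112746818753
tab (np.float64(293.72727272727275), np.float64(207.77272727272728)) [[   1.89989273 -131.45234376]] 22
```

Run:
```python
from m import *
cor=np.array([(-55,60),(-55,-190),(55,-190),(55,60)],float)
T=np.array([(218,455),(708,375),(668,163),(185,240)])/6+[195,165]-.42   # order: -x+y,-x-y,+x-y,+x+y
S=np.array([(548,333),(65,322),(38,497),(548,508)])/6+[195,125]-.42
def W(q,L):
    c,s=np.cos(q[2]),np.sin(q[2]); return q[:2]+np.asarray(L)@np.array([[c,s],[-s,c]])
for use in("top","scene","both"):
    def f(q):
        P=np.c_[W(q,cor),np.full(4,12)];r=[]
        if use!="scene": r.append(proj("top",P)-T)
        if use!="top": r.append(proj("scene",P)-S)
        return np.ravel(r)
    s=least_squares(f,[513,18,.177]); print(use,s.x,abs(s.fun).max())
```

```text
top [5.13585882e+02 1.76946172e+01 1.79702675e-01] 0.6154042683404555
scene [5.17705125e+02 2.19396165e+01 1.71414820e-01] 0.9138335834960003
both [5.14996766e+02 1.96619718e+01 1.76162593e-01] 1.5476524946336951
```

Request:
apply_moves --targets '[{"tx": 0.02,"ty": -0.032,"tz": 0,"spin": -5},{"tx": 0.045,"ty": -0.072,"tz": 0,"spin": -12},{"tx": 0.07,"ty": -0.112,"tz": 0,"spin": -19},{"tx": 0.095,"ty": -0.152,"tz": 0,"spin": -26},{"tx": 0.12,"ty": -0.192,"tz": 0,"spin": -33},{"tx": 0.145,"ty": -0.232,"tz": 0,"spin": -40},{"tx": 0.17,"ty": -0.272,"tz": 0,"spin": -47},{"tx": 0.19,"ty": -0.304,"tz": 0,"spin": -54}]' --gripper -1

```text
t: 1.3
ee_pos: [336.8, 301.7, 222.9]
orientation: [1.753, 2.607, 0.001]
ft_force: [0.2, 0.5, 0.2]
width: 87.6
grasp_force: 0.0
```

```bash
cat > s.py <<'E'
from h import *
o=ctrl.get_obs(); R=cv2.Rodrigues(np.array(o['orientation']))[0]
print(o['t'],o['ee_pos'].round(2),'yaw',np.degrees(np.arctan2(R[1,1],R[0,1])).round(2),o['ft_force'].round(1),o['moment'].round(2),o['width'],o['grasp_force'])
E
python3 s.py
```

```text
1.3 [336.83 301.7  222.94] yaw 22.17 [0.2 0.5 0.2] [-0.09  0.02 -0.02] 87.61230769343622 0.0
```

Request:
apply_moves --targets '[{"tx": 0.025,"ty": -0.04,"tz": 0,"spin": -1},{"tx": 0.05,"ty": -0.08,"tz": 0,"spin": -2},{"tx": 0.075,"ty": -0.12,"tz": 0,"spin": -2.9},{"tx": 0.1,"ty": -0.16,"tz": 0,"spin": -2.9},{"tx": 0.125,"ty": -0.2,"tz": -0.01,"spin": -2.9},{"tx": 0.15,"ty": -0.24,"tz": -0.03,"spin": -2.9},{"tx": 0.17,"ty": -0.272,"tz": -0.05,"spin": -2.9},{"tx": 0.1785,"ty": -0.2847,"tz": -0.07,"spin": -2.9}]'

```text
t: 2.1
ee_pos: [516.5, 16.1, 152.3]
orientation: [1.814, 2.563, 0.002]
ft_force: [0.4, 0.2, 0.4]
width: 87.9
grasp_force: 0.0
```

```bash
python3 - <<'E'
from h import *
im=ctrl.get_image("scene"); cv2.imwrite('pics/s1.png',cv2.resize(im[95:225,180:340],None,fx=4.5,fy=4.5,interpolation=cv2.INTER_CUBIC)[:,:,::-1])
E
python3 s.py
```

```text
2.15 [515.18  15.7  149.4 ] yaw 19.42 [-1.6 -0.1 -1.6] [-0.04 -0.02  0.02] 87.79511260556774 0.0
```

View pics/s1.png

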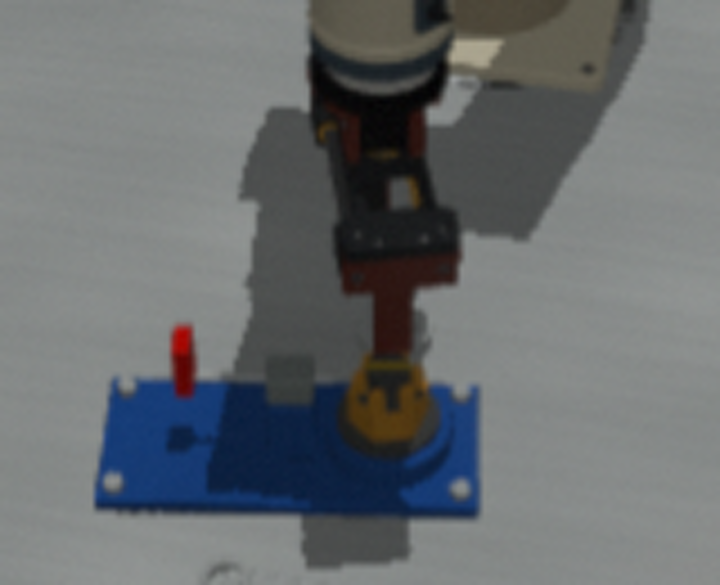

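The scene shows the open fingers straddling the nut (nut at about 390,400 in the crop) with a slot facing the camera and the bolt still withdrawn. I'll descend.

Request:
apply_moves --targets '[{"tx": 0,"ty": 0,"tz": -0.02,"spin": 0},{"tx": 0,"ty": 0,"tz": -0.045,"spin": 0},{"tx": 0,"ty": 0,"tz": -0.07,"spin": 0},{"tx": 0,"ty": 0,"tz": -0.09,"spin": 0},{"tx": 0,"ty": 0,"tz": -0.103,"spin": 0},{"tx": 0,"ty": 0,"tz": -0.108,"spin": 0},{"tx": 0,"ty": 0,"tz": -0.108,"spin": 0},{"tx": 0,"ty": 0,"tz": -0.108,"spin": 0}]'

```text
t: 2.95
ee_pos: [515.1, 19.1, 45.4]
orientation: [1.81, 2.566, 0.001]
ft_force: [0.1, -0.9, -0.3]
width: 87.8
grasp_force: 0.0
```

```bash
python3 s.py
```

```text
2.95 [515.06  19.14  45.43] yaw 19.6 [ 0.1 -0.9 -0.3] [-0.06  0.05 -0.01] 87.83175386193786 0.0
```

Request:
apply_moves --targets '[{"tx": 0,"ty": 0,"tz": 0,"spin": 0},{"tx": 0,"ty": 0,"tz": 0,"spin": 0},{"tx": 0,"ty": 0,"tz": 0,"spin": 0},{"tx": 0,"ty": 0,"tz": 0,"spin": 0},{"tx": 0,"ty": 0,"tz": 0,"spin": 0},{"tx": 0,"ty": 0,"tz": 0,"spin": 0},{"tx": 0,"ty": 0,"tz": 0,"spin": 0},{"tx": 0,"ty": 0,"tz": 0,"spin": 0}]' --gripper 1

```text
t: 3.75
ee_pos: [513.0, 18.6, 44.6]
orientation: [-1.81, -2.565, 0.003]
ft_force: [-4.3, -2.9, 5.0]
width: 46.1
grasp_force: 30.0
```

```bash
python3 s.py
```

```text
3.75 [512.96  18.58  44.57] yaw 19.6 [-4.3 -2.9  5. ] [-0.55  0.8   0.01] 46.124626634093666 29.993051290512085
```

Request:
apply_moves --targets '[{"tx": -0.0015,"ty": -0.0005,"tz": 0,"spin": -4},{"tx": -0.0015,"ty": -0.0005,"tz": 0,"spin": -11},{"tx": -0.0015,"ty": -0.0005,"tz": 0,"spin": -18},{"tx": -0.0015,"ty": -0.0005,"tz": 0,"spin": -25},{"tx": -0.0015,"ty": -0.0005,"tz": 0,"spin": -32},{"tx": -0.0015,"ty": -0.0005,"tz": 0,"spin": -37},{"tx": -0.0015,"ty": -0.0005,"tz": 0,"spin": -39.5},{"tx": -0.0015,"ty": -0.0005,"tz": 0,"spin": -39.5}]'

```text
t: 4.55
ee_pos: [512.0, 18.5, 44.6]
orientation: [-2.572, -1.803, 0.002]
ft_force: [-3.5, -0.1, 3.7]
width: 45.6
grasp_force: 30.0
```

```bash
python3 s.py
```

```text
4.55 [512.02  18.54  44.56] yaw -19.94 [-3.5 -0.1  3.7] [ 0.04  0.77 -0.16] 45.5576462920472 29.99731868505478
```

Request:
apply_moves --targets '[{"tx": 0,"ty": 0,"tz": 0,"spin": 0},{"tx": 0,"ty": 0,"tz": 0,"spin": 0},{"tx": 0,"ty": 0,"tz": 0,"spin": 0},{"tx": 0,"ty": 0,"tz": 0,"spin": 0},{"tx": 0,"ty": 0,"tz": 0.02,"spin": 0},{"tx": 0,"ty": 0,"tz": 0.055,"spin": 0},{"tx": 0,"ty": 0,"tz": 0.095,"spin": 0},{"tx": 0,"ty": 0,"tz": 0.125,"spin": 0}]' --gripper -1

```text
t: 5.35
ee_pos: [513.5, 18.5, 171.7]
orientation: [2.571, 1.804, 0.002]
ft_force: [0.6, 0.0, -0.0]
width: 88.0
grasp_force: 0.0
```

```bash
python3 s.py
```

```text
5.35 [513.45  18.51 171.72] yaw -19.9 [ 0.6  0.  -0. ] [-0.1   0.06 -0.01] 87.96625790381748 0.0
```

Request:
apply_moves --targets '[{"tx": 0.003,"ty": -0.015,"tz": 0,"spin": 4},{"tx": 0.007,"ty": -0.04,"tz": 0,"spin": 9},{"tx": 0.012,"ty": -0.065,"tz": 0,"spin": 15},{"tx": 0.017,"ty": -0.09,"tz": 0,"spin": 21},{"tx": 0.021,"ty": -0.112,"tz": 0,"spin": 27},{"tx": 0.0235,"ty": -0.1295,"tz": 0,"spin": 30},{"tx": 0.0235,"ty": -0.1295,"tz": 0,"spin": 30},{"tx": 0.0235,"ty": -0.1295,"tz": 0,"spin": 30}]'

```text
t: 6.15
ee_pos: [536.3, -110.9, 169.5]
orientation: [-2.02, -2.406, -0.0]
ft_force: [-0.2, -0.1, -0.3]
width: 87.9
grasp_force: 0.0
```

```bash
python3 s.py
python3 - <<'E'
from h import *
a=ctrl.get_image("top");b=ctrl.get_image("scene")
f=lambda x:cv2.resize(x,None,fx=3.2,fy=3.2,interpolation=cv2.INTER_CUBIC)[:,:,::-1]
cv2.imwrite('pics/c2.png',np.hstack([f(a[150:270,200:325]),f(b[100:220,200:325])]))
E
```

```text
6.15 [ 536.28 -110.94  169.53] yaw 9.96 [-0.2 -0.1 -0.3] [-0.09  0.06 -0.01] 87.94521325347037 0.0
```

View pics/c2.png

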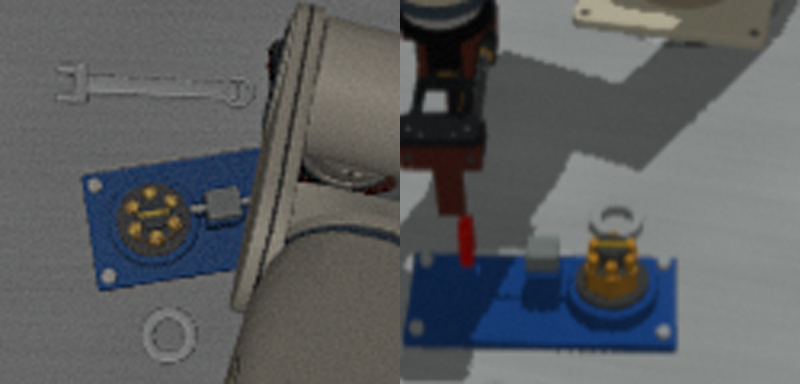

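The slots now appear to line up with the paint line and the bolt (nut at about 153,214 in the left half), and the open fingers are above the tab (465,235 in the right half). I'll check the nut angle with numbers.

Run:
```python
from m import *
im=ctrl.get_image("top"); _,_,loc=measure(cv2.imread('pics/top0.png')[:,:,::-1])
for q in([513.25,18.3,.1763],[512.5,18.5,.1763]):
    L,w=teeth(im,np.array(q),loc)
    r=np.hypot(*L.T); k=(r>11)&(r<27); z=(w[k]*np.exp(6j*np.arctan2(L[k,1],L[k,0]))).sum()
    print(np.degrees(np.angle(z)/6)%60,abs(z)/w[k].sum())
```

```text
59.31321732253493 0.6128594456912491
59.312573530652095 0.6107404451685345
```

Request:
apply_moves --targets '[{"tx": 0,"ty": 0,"tz": -0.02,"spin": 0},{"tx": 0,"ty": 0,"tz": -0.045,"spin": 0},{"tx": 0,"ty": 0,"tz": -0.065,"spin": 0},{"tx": 0,"ty": 0,"tz": -0.078,"spin": 0},{"tx": 0,"ty": 0,"tz": -0.084,"spin": 0},{"tx": 0,"ty": 0,"tz": -0.084,"spin": 0},{"tx": 0,"ty": 0,"tz": -0.084,"spin": 0},{"tx": 0,"ty": 0,"tz": -0.084,"spin": 0}]'

```text
t: 7.1
ee_pos: [537.2, -111.1, 86.6]
orientation: [2.017, 2.407, 0.001]
ft_force: [0.5, -0.1, -0.1]
width: 87.6
grasp_force: 0.0
```

Teeth stand at about 59.3° where 60° (≡ 0) is ideal, so the nut is aligned within 0.02 rad. I'll pinch the tab.

Request:
apply_moves --targets '[{"tx": 0,"ty": 0,"tz": 0,"spin": 0},{"tx": 0,"ty": 0,"tz": 0,"spin": 0},{"tx": 0,"ty": 0,"tz": 0,"spin": 0},{"tx": 0,"ty": 0,"tz": 0,"spin": 0},{"tx": 0,"ty": 0,"tz": 0,"spin": 0},{"tx": 0,"ty": 0,"tz": 0,"spin": 0},{"tx": 0,"ty": 0,"tz": 0,"spin": 0},{"tx": 0,"ty": 0,"tz": 0,"spin": 0}]' --gripper 1

```text
t: 7.9
ee_pos: [536.5, -111.0, 85.6]
orientation: [-2.017, -2.408, -0.0]
ft_force: [-0.1, 0.2, -0.8]
width: 27.1
grasp_force: 0.0
```

```bash
python3 s.py
```

```text
7.9 [ 536.48 -110.99   85.65] yaw 10.09 [-0.1  0.2 -0.8] [-0.05  0.04  0.03] 27.077789626451548 0.0
```

Request:
apply_moves --targets '[{"tx": 0,"ty": 0,"tz": 0,"spin": 0},{"tx": 0,"ty": 0,"tz": 0,"spin": 0},{"tx": 0,"ty": 0,"tz": 0,"spin": 0},{"tx": -0.0005,"ty": 0.003,"tz": 0,"spin": 0},{"tx": -0.0014,"ty": 0.008,"tz": 0,"spin": 0},{"tx": -0.0023,"ty": 0.013,"tz": 0,"spin": 0},{"tx": -0.0032,"ty": 0.018,"tz": 0,"spin": 0},{"tx": -0.0032,"ty": 0.018,"tz": 0,"spin": 0}]'

```text
t: 8.7
ee_pos: [532.6, -92.6, 85.6]
orientation: [-2.016, -2.408, 0.001]
ft_force: [-3.9, 0.2, 3.5]
width: 24.1
grasp_force: 30.0
```

```bash
python3 s.py
```

```text
8.7 [532.59 -92.57  85.57] yaw 10.11 [-3.9  0.2  3.5] [ 0.08  0.68 -0.04] 24.113489687359646 30.001241862773895
```

Request:
apply_moves --targets '[{"tx": -0.0005,"ty": 0.003,"tz": 0,"spin": 0},{"tx": -0.0012,"ty": 0.007,"tz": 0,"spin": 0},{"tx": -0.0019,"ty": 0.011,"tz": 0,"spin": 0},{"tx": -0.0026,"ty": 0.015,"tz": 0,"spin": 0},{"tx": -0.003,"ty": 0.017,"tz": 0,"spin": 0},{"tx": -0.0033,"ty": 0.0185,"tz": 0,"spin": 0},{"tx": -0.0035,"ty": 0.0197,"tz": 0,"spin": 0},{"tx": -0.0035,"ty": 0.0197,"tz": 0,"spin": 0}]'

```text
t: 9.5
ee_pos: [529.5, -74.6, 85.7]
orientation: [2.016, 2.408, -0.003]
ft_force: [-4.2, -9.3, 2.3]
width: 24.1
grasp_force: 30.0
```

```bash
python3 s.py
```

```text
9.5 [529.46 -74.64  85.65] yaw 10.14 [-4.2 -9.3  2.3] [-1.65  0.86  0.01] 24.06182636174871 30.000698268413544
```

Request:
apply_moves --targets '[{"tx": -0.0002,"ty": 0.001,"tz": 0,"spin": 0},{"tx": -0.0003,"ty": 0.0015,"tz": 0,"spin": 0},{"tx": -0.0003,"ty": 0.002,"tz": 0,"spin": 0},{"tx": -0.0003,"ty": 0.002,"tz": 0,"spin": 0},{"tx": -0.0003,"ty": 0.002,"tz": 0,"spin": 0},{"tx": -0.0003,"ty": 0.002,"tz": 0,"spin": 0},{"tx": -0.0003,"ty": 0.002,"tz": 0,"spin": 0},{"tx": -0.0003,"ty": 0.002,"tz": 0,"spin": 0}]'

```text
t: 10.3
ee_pos: [529.5, -74.5, 85.7]
orientation: [2.014, 2.407, -0.005]
ft_force: [-5.3, -20.4, 2.1]
width: 23.8
grasp_force: 30.0
```

```bash
python3 s.py
```

```text
10.3 [529.5  -74.46  85.74] yaw 10.15 [ -5.3 -20.4   2.1] [-3.39  0.86  0.01] 23.80825159508174 30.00030219554901
```

Request:
apply_moves --targets '[{"tx": 0,"ty": 0,"tz": 0,"spin": 0},{"tx": 0,"ty": 0,"tz": 0,"spin": 0},{"tx": 0,"ty": 0,"tz": 0,"spin": 0},{"tx": 0,"ty": 0,"tz": 0,"spin": 0},{"tx": 0,"ty": 0,"tz": 0.02,"spin": 0},{"tx": 0,"ty": 0,"tz": 0.055,"spin": 0},{"tx": 0,"ty": 0,"tz": 0.095,"spin": 0},{"tx": 0,"ty": 0,"tz": 0.125,"spin": 0}]' --gripper -1

```text
t: 11.1
ee_pos: [530.1, -71.0, 212.8]
orientation: [2.016, 2.408, 0.002]
ft_force: [-0.1, -0.4, -0.1]
width: 84.3
grasp_force: 0.0
```

Request:
apply_moves --targets '[{"tx": -0.01,"ty": -0.03,"tz": 0,"spin": 0},{"tx": -0.02,"ty": -0.07,"tz": 0,"spin": 0},{"tx": -0.03,"ty": -0.11,"tz": 0,"spin": 0},{"tx": -0.04,"ty": -0.15,"tz": 0,"spin": 0},{"tx": -0.05,"ty": -0.19,"tz": 0,"spin": 0},{"tx": -0.06,"ty": -0.22,"tz": 0,"spin": 0},{"tx": -0.06,"ty": -0.23,"tz": 0,"spin": 0},{"tx": -0.06,"ty": -0.23,"tz": 0,"spin": 0}]'

```text
t: 11.9
ee_pos: [469.6, -302.1, 210.7]
orientation: [2.02, 2.406, 0.001]
ft_force: [0.3, -0.5, 0.2]
width: 87.8
grasp_force: 0.0
```

```bash
python3 s.py
python3 - <<'E'
from m import *
a=ctrl.get_image("top");b=ctrl.get_image("scene")
f=lambda x:cv2.resize(x,None,fx=3.2,fy=3.2,interpolation=cv2.INTER_CUBIC)[:,:,::-1]
cv2.imwrite('pics/c3.png',np.hstack([f(a[150:270,200:325]),f(b[100:220,200:325])]))
_,_,loc=measure(cv2.imread('pics/top0.png')[:,:,::-1])
r=(a[:,:,0].astype(int)-a[:,:,1]>80); v,u=np.nonzero(r[190:230,265:310])
if len(u): print(loc(np.array([513.25,18.3,.1763]),atz("top",(u.mean()+265,v.mean()+190),100)[None,:2]),len(u))
E
```

```text
11.9 [ 469.65 -302.07  210.66] yaw 9.98 [ 0.3 -0.5  0.2] [-0.07  0.07  0.03] 87.75289426998533 0.0
[[  1.87769535 -94.98832298]] 27
```

View pics/c3.png

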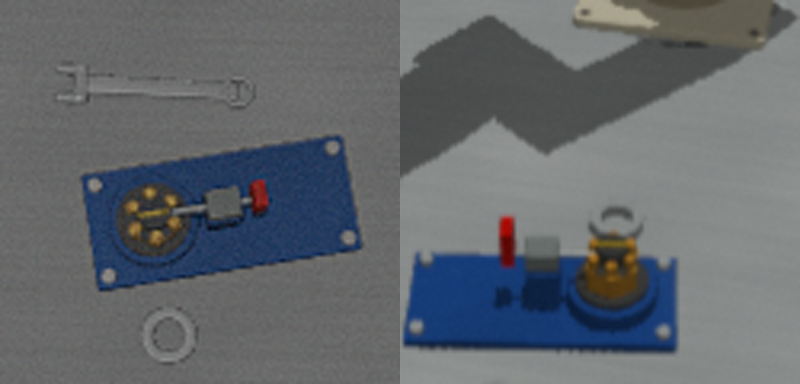

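The bolt runs through the slot into the spindle, with the tab at (260,196) in the left half, about 95 mm from the axis where home is 94. The arm is clear and the bystanders near the unit (spanner, bearing ring) look undisturbed.

```bash
python3 -c "
from workcell import ctrl
print(ctrl.close_job())"
```

```text
the job is handed in; nothing more can be done
None
```

I turned the nut clockwise to the next slot (measured within about 0.02 rad), slid the bolt in until it hit its stop, let go and handed the job in at about 12 s; no verdict came back.

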